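Pack the robot car's drive kit into its two-bay box

TASK

Put the drive kit away in the grey two-bay box: lay the long gear motor lengthwise in the middle of the longer bay, stand the wide U-bracket over it so that it straddles the motor with its feet on the floor, and lay the large wheel, hub up, in the middle of the shorter bay. Then cover the box with the black deck plate, mast up, flat on the rim, centred and square with the box. Keep every part the same way up as it lies now, and leave the short motor, the narrow bracket and the small wheel where they are.

Things in the scene. Friction and masses are not known exactly. Their poses are not given: they have to be found in the camera images.
- kit_box: Open grey plastic box, fixed. Outside 88 mm (x) by 192 mm (y), 52 mm high; walls and floor 4 mm, 48 mm deep inside. A full-height 4 mm wall divides it into a longer bay on its -y side (80 by 104 mm, centre at y = -40 mm) and a shorter bay on its +y side (80 by 76 mm, centre at y = +54 mm). Origin: centre of its underside.
- long_motor: The long gear motor, lying: white gearbox block with a round steel can of 22 mm diameter on its +x end. 84 mm long (along its x), 26 mm wide (y), 22 mm high. Origin at the centre of its underside, midway along the whole length; the gearbox is flat-sided from x = -42 to x = +12 mm, the rest is the can and a 4 mm shaft end. Its centre of mass lies near the origin. About 0.11 kg. Goes in the longer bay.
- wide_bracket: The wide aluminium U-bracket open side down: two legs 3 mm thick, 27 mm high, under a flat web, top 30 mm up. 60 mm long (x, along its channel), 56 mm wide outside, 50 mm between the legs (y). A square post 14 x 14 mm (sides along x, y) on the web's middle, 30 to 44 mm up, is for gripping. Origin: centre of the underside, at the feet. About 0.08 kg. Goes over the long motor, not beside it.
- large_wheel: The large wheel lying flat, hub up: black rubber tyre of 60 mm diameter, 22 mm thick, white rim; a round hub of 18 mm diameter stands up from 22 to 38 mm, the place to grip. Origin at the centre of the underside, z is the wheel's axis. About 0.05 kg. Goes in the shorter bay.
- deck_plate: Black flat deck plate of a robot car, 112 mm (x) by 216 mm (y), 4 mm thick, lying on the table; an upright square aluminium mast 14 x 14 mm (sides along x, y) in its middle, 4 to 50 mm up, is for gripping. Origin: centre of the underside. About 0.14 kg. On the box's rim it overhangs the inner edges by 16 mm all round.
- short_motor: The short gear motor, lying: white gearbox block with a round steel can of 22 mm diameter on its +x end. 50 mm long (along its x), 26 mm wide (y), 22 mm high. Origin at the centre of its underside, midway along the whole length; the gearbox is flat-sided from x = -25 to x = +9 mm, the rest is the can and a 4 mm shaft end. Look-alike, stays where it is.
- narrow_bracket: The narrow aluminium U-bracket open side down: two legs 3 mm thick, 27 mm high, under a flat web, top 30 mm up. 60 mm long (x, along its channel), 30 mm wide outside, 24 mm between the legs (y). A square post 14 x 14 mm (sides along x, y) on the web's middle, 30 to 44 mm up, is for gripping. Origin: centre of the underside, at the feet. Look-alike, stays where it is.
- small_wheel: The small wheel lying flat, hub up: black rubber tyre of 42 mm diameter, 22 mm thick, white rim; a round hub of 18 mm diameter stands up from 22 to 38 mm, the place to grip. Origin at the centre of the underside, z is the wheel's axis. Look-alike, stays where it is.
Not all that is in view belongs to the job. What is shaped like the large_wheel but blue, pink or red is not meant.

How it is judged:
By the outcome, as a careful person would: the job done as asked, in the order asked, and still so for the second after the job is handed in, with the robot touching nothing.
It also fails if it takes over 106 s, if anything falls off the work surface, if the arm or the gripper's body presses on something with over 40 N, if the wrist force passes 120 N, or if a joint passes its speed limit or range.

ROBOT

A 7-joint arm with a two-finger parallel gripper is mounted at the origin on the work surface. World frame = base frame: x ahead of the robot, y to its left, z up, the work surface at z = 0. Lengths are in m, angles in degrees, forces in N, time in s.
With the tool pointing down it reaches from about 0.425 to 0.875 m from the base axis. Payload 9.9 kg.
Tool frame: the origin (TCP) lies midway between the tips of the shut fingers; the grasp point (between the pads) lies ctrl.hold_point_z behind it (ctrl.hold_point_z is the distance from the TCP to the grasp point, in m); y points along the fingers, z is the direction in which the jaws open and shut, and the axes are right-handed (so a half turn about y gives the same grasp; the last joint's range is limited). The gripper opens to 85 mm and grips with 20 to 120 N. Pads are 22 mm wide; open, the fingers measure 114 mm over their backs; the gripper's body (76 mm by 85 mm) begins 54 mm behind the grasp point. The pads swing forward as they close: fully open they stand 13 mm farther back than shut.
Start: joints at [66.532, 32.985, 1.427, 82.34, -0.859, 64.687, -3.237], TCP at [0.216, -0.639, 0.231] pointing down, gripper open.
Joint ranges: [-157.87, 157.87], [-19.46, 123.44], [-87.15, 90], [11.01, 140.99], [-62.26, 242.26], [9.8, 113.94], [-161.44, 161.44]. Speed limits (degrees/s): [127.2, 127.2, 172.46, 172.46, 180, 180, 180].

INTERFACE

Orientations are given as a 3x3 rotation matrix whose columns are the frame's x, y, z axes.
In Python, from bench import ctrl, effector, solve_ik, grab_frame, calibration, job, silhouettes, tip_of gives the robot as it stands. Calls block until the motion is done:
- ctrl.reach(position, orientation): joint-space move of the TCP to a pose.
- ctrl.move_linear(position, ori=None, rate=0.15, guard=None): straight line of the TCP; ori=None keeps the orientation; rate is the mean speed in m/s. With guard (N) it stops when the force on the tool has changed by that much, and returns True; else False.
- ctrl.goto_joints(angles): joint-space move.
- effector.open_jaws() and effector.grab(): open the fingers fully, or close them until they stop; the grip force is fixed at half the most.
- ctrl.wait(seconds).
- solve_ik(position, orientation): joint angles nearest the present ones, or None.
- ctrl.sense(): the state.
- grab_frame(name): name is "scene" or "top" or "wrist"; returns the picture (420x560x3 uint8, red, green, blue); there is no depth.
- calibration(name): a dict with "K" (3x3 intrinsics, pixels), "distortion" ([k1, k2, p1, p2, k3] as OpenCV has them; the pictures are not rectified), "R" (3x3) and "t" (3): a world point X has camera coordinates R X + t; the wrist camera has in their place "tool_from_camera" (4x4, takes a point from camera to tool coordinates, whose origin is the TCP and whose axes are the tool frame's). Camera axes: x right, y down, z forward; pixel columns grow to the right and rows downward; lengths in m; the calibration is good to about 2 mm. A picture is of the moment at which its call begins: read the wrist's pose just before it. calibration takes no time and is no camera call.
A pose or a line that the arm cannot do raises ctrl.IKError and nothing moves.
- job.finish_job(): hands the job in, once; it reports no verdict.
Trained networks look in the newest picture that a camera, given by its name, has taken for a name from the list of things; names that differ only in an ending like _2 or _b are one class to them, and where a whole thing is asked for, a point or a joint stands for the part that bears it (a point fixed in the world has none). Each returns a list of dicts, best first, with "score" (0 to 1); they miss things now and then, are a little off and sometimes report something else, mostly with a low value. They report only what shows in the picture. A call takes as long as a camera call. They do not tell look-alikes from the thing itself.
- silhouettes(camera, thing): "region" (420x560 bool, what is visible of it) and "bbox" ([left, top, width, height] in pixels, round what is visible of it).
- tip_of(camera, thing): "pixel" ([column, row] in pixels: a listed point, or the origin of a listed thing).
The state is a dict: "t": time; "joint_pos": joint angles; "dq": joint speeds; "effort": joint torques, N m; "ee_pos": TCP position; "eef_rot": TCP orientation; "wrist_force": force on the tool from outside, world axes, zero at the start; "torque": the same for the moment, N m; "finger_gap": opening from 0.0 (shut) to 1.0 (fully open).
Only numpy, scipy, OpenCV 4.12 (cv2) and the standard library are available. Lean on these libraries where they do the work, as an engineer would, in place of code of your own. Each camera call takes 0.05 s, during which the arm holds its last target.

## Working session

There is one attempt and no reset: what is moved stays moved. The work goes in short steps, each a Python script; the robot and the scene stay as the last script left them, time stands still between calls to the robot, and variables do not carry over. Pictures are saved under pics/ and viewed, and the job is handed in when it is done.

```bash
mkdir -p pics; ls
python3 - <<'E'
from bench import *
import cv2
for n in ["scene","top"]:
    f=grab_frame(n); cv2.imwrite(f"pics/{n}0.png",f[:,:,::-1])
    c=calibration(n); print(n,c)
print(calibration("wrist"),ctrl.hold_point_z)
print(ctrl.sense())
E
```

```text
pics
scene {'K': array([[443.88936791,   0.        , 283.65155005],
       [  0.        , 443.88936791, 206.30085146],
       [  0.        ,   0.        ,   1.        ]]), 'distortion': array([-0.05087804,  0.        ,  0.        ,  0.        ,  0.        ]), 'R': array([[-0.35260672,  0.93573561, -0.00820817],
       [ 0.74496346,  0.27538949, -0.60761014],
       [-0.56630199, -0.22036221, -0.79419302]]), 't': array([ 0.15074209, -0.36272353,  1.27788897])}
top {'K': array([[433.04162327,   0.        , 282.71461493],
       [  0.        , 433.04162327, 211.12909524],
       [  0.        ,   0.        ,   1.        ]]), 'distortion': array([-0.09779974,  0.        ,  0.        ,  0.        ,  0.        ]), 'R': array([[ 0.01967908, -0.99980404, -0.002147  ],
       [-0.99384656, -0.01932761, -0.10906633],
       [ 0.10900346,  0.00428011, -0.99403216]]), 't': array([0.02531327, 0.52920919, 0.91101269])}
{'K': array([[334.45723714,   0.        , 280.2200039 ],
       [  0.        , 334.45723714, 213.74683782],
       [  0.        ,   0.        ,   1.        ]]), 'distortion': array([
[... 530 characters left out ...]
,
       64.68752045, -3.23949414]), 'dq': array([-0.05439552, -0.11988972,  0.12423822, -0.16111787, -0.03458722,
        0.01769826, -0.03578925]), 'effort': array([ 4.68301296e-03, -7.67302394e+01,  2.25727871e+00, -2.86607033e+01,
        1.57775934e-02,  8.58787709e-03, -8.81440405e-05]), 'ee_pos': array([ 0.21590883, -0.63912383,  0.23055892]), 'eef_rot': array([[-9.47408767e-01, -5.36808667e-04,  3.20025531e-01],
       [-3.20025972e-01,  1.34238197e-03, -9.47407819e-01],
       [ 7.89802261e-05, -9.99998955e-01, -1.44357716e-03]]), 'wrist_force': array([ 0.01347217, -0.62661359,  0.13669925]), 'torque': array([-0.02141496, -0.00936994,  0.0363016 ]), 'finger_gap': 1.0055738041181335}
```

View pics/scene0.png

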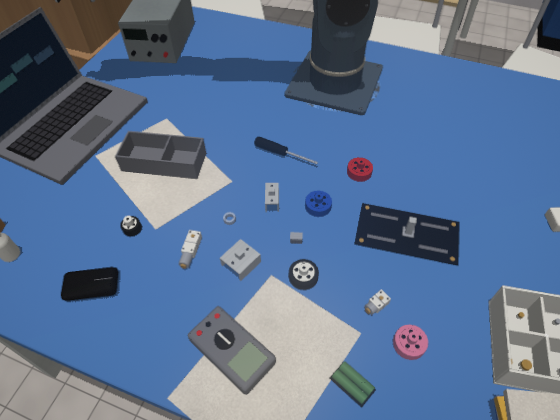

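View pics/top0.png

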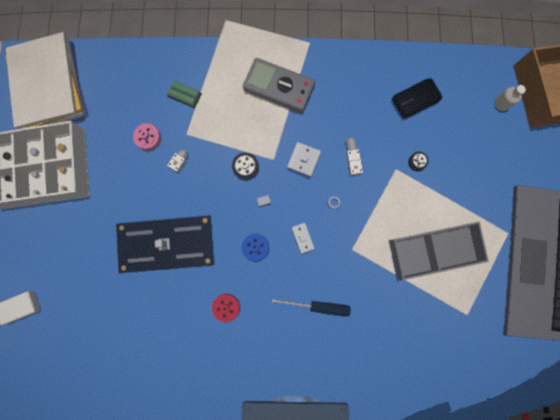

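Candidates in the top view:
- **Motor:** long (354,157), short (178,160).
- **Bracket:** wide (304,160), narrow (303,238).
- **Wheel:** large black (245,166), small black (419,160). The blue (256,247), pink (147,137) and red (226,308) ones are decoys.
- **Plate:** (165,245). **Box:** (438,250).

I choose (354,157), (304,160), (245,166), (165,245). Next I check the crop and fit poses.

View pics/crop.png

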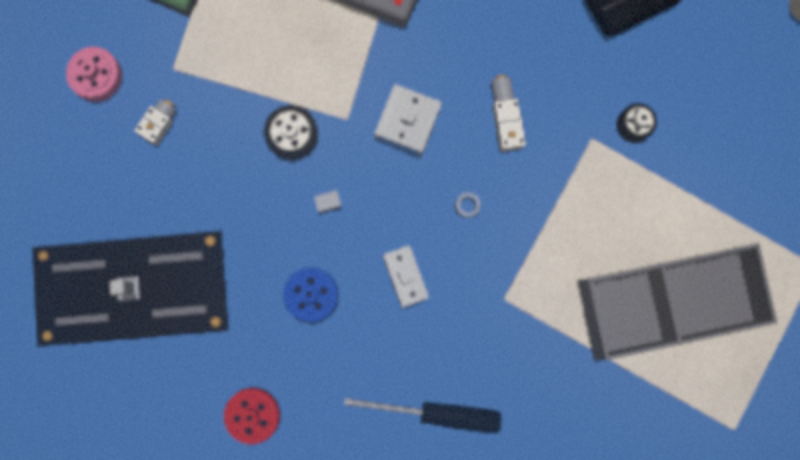

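The crop matches the choices: the long motor is the longer of the two, the wide bracket the wider one, and the large wheel is the bigger black one. Next I check reachability, then refine the box and motor with the wrist camera.

```bash
cat >> h.py <<'E'
def ori(deg):
    c,s=np.cos(np.radians(deg)),np.sin(np.radians(deg))
    return np.array([[s,0,c],[-c,0,s],[0,-1,0]],float)
E
python3 - <<'E'
from h import *
def t(n,p,th):
    for a in th:
        q=solve_ik(np.array(p),ori(a)); print(n,a,None if q is None else np.round(q,0))
t('motor',(.661,-.121,.006),(-80.3,99.7)); t('motor h',(.661,-.121,.2),(-80.3,99.7))
t('bay',(.459,-.344,.02),(12.3,192.3)); t('bay h',(.459,-.344,.15),(12.3,192.3))
t('brk',(.648,-.010,.035),(-20,70,160,-110)); t('bay-y',(.459,-.344,.04),(102.3,-77.7))
t('plate',(.454,.298,.02),(6,96,-84,186)); t('plate place',(.4505,-.305,.1),(12.3,102.3,-77.7,192.3))
t('wheel',(.63,.123,.03),(0,90,45,-45)); t('bay2',(.439,-.252,.04),(57,-33,102,12))
t('boxlook',(.4505,-.305,.22),(12.3,102.3,-77.7,192.3))
E
```

```text
motor -80.3 [  7.  46.  -1.  95.   1.  39. -75.]
motor 99.7 [ 29.  51. -40.  94.  41.  50.  72.]
motor h -80.3 [ 10.  34.  -6.  85.   4.  61. -77.]
motor h 99.7 [ 30.  39. -44.  84.  28.  68.  82.]
bay 12.3 [ 42.  40. -15. 110.  18.  33.  27.]
bay 192.3 [  19.   42.   21.  111.  -26.   32. -110.]
bay h 12.3 [ 46.  30. -20. 104.  13.  49.  31.]
bay h 192.3 [  16.   31.   25.  105.  -17.   48. -118.]
brk -20 [  6.  43. -16.  98.  17.  42. -38.]
brk 70 [ 19.  47. -38.  97.  36.  49.  35.]
brk 160 [ 34.  63. -74.  96.  63.  73. 105.]
brk -110 [  -8.   43.    7.   98.   -8.   39. -106.]
bay-y 102.3 [ 56.  42. -38. 109.  38.  42.  99.]
bay-y -77.7 [ 31.  38.   1. 109.  -2.  33. -44.]
plate 6 [-24.  39. -21. 114.  26.  31. -58.]
plate 96 [-15.  42. -37. 114.  41.  38.  18.]
plate -84 [ -28.   38.  -16.  114.   20.   30. -142.]
plate 186 [  3.  59. -74. 113.  65.  65.  86.]
plate place 12.3 [ 42.  32. -20. 111.  16.  40.  25.]
plate place 102.3 [ 56.  36. -41. 110.  32.  46.  99.]
plate place -77.7 [ 29.  31.   1. 111.  -0.  38. -48.]
plate place 192.3 [  14.   33.   23.  112.  -20.   39. -118.]
wheel 0 [ -3.  44. -20.  99.  21.  41. -34.]
wheel 90 [  8.  48. -40.  98.  39.  49.  41.]
wheel 45 [  2.  45. -30.  98.  30.  45.   3.]
wheel -45 [ -9.  43. -11.  99.  12.  39. -71.]
bay2 57 [ 42.  36. -26. 119.  29.  32.  52.]
bay2 -33 [ 30.  34.  -8. 119.  10.  27. -19.]
bay2 102 [ 48.  38. -35. 119.  38.  35.  89.]
bay2 12 [ 36.  35. -17. 119.  21.  29.  16.]
boxlook 12.3 [ 45.  24. -23. 103.  11.  56.  30.]
boxlook 102.3 [ 60.  27. -46. 102.  22.  60. 108.]
boxlook -77.7 [ 29.  22.  -0. 103.   0.  54. -49.]
boxlook 192.3 [  13.   24.   24.  104.  -12.   55. -126.]
```

```bash
cat >> h.py <<'E'
def look(name,thing,p,th,z,fn,yaws,yaw=True,move=True):
    if move: ctrl.reach(np.array([p[0],p[1],z]),ori(th)); ctrl.wait(.15)
    s=ctrl.sense(); f=grab_frame('wrist'); C=campose('wrist',s)
    b=pick('wrist',thing,proj([p[0],p[1],.02],C)[0],80)
    g=f[:,:,::-1].copy(); r=None
    if b is not None:
        r=fit(thing,[(b[1],C)],p,yaw=yaw,yaws=yaws); v=r[0]
        print(thing,'score',b[2],np.round(v,2),'cost',round(r[1],3),'t',s['t'])
        for P in M[thing]:
            q=proj(pose(P,[v[0]/1e3,v[1]/1e3,np.radians(v[2]) if yaw else 0]),C)
            cv2.polylines(g,[cv2.convexHull(q.astype(np.float32)).astype(int)],True,(0,255,0),1)
        cs,_=cv2.findContours(b[1].astype(np.uint8),0,1); cv2.drawContours(g,cs,-1,(0,0,255),1)
    else: print('miss',thing)
    cv2.imwrite('pics/'+fn,g); return r
E
python3 - <<'E'
from h import *
look('wrist','kit_box',(.4505,-.305),-77.7,.22,'w_box.png',[12])
look('wrist','long_motor',(.6615,-.121),-80.3,.16,'w_mot.png',[0,10,20])
E
```

```text
kit_box score 0.59 [ 449.79 -306.13   12.37] cost 0.011 t 2.3583
long_motor score 0.65 [ 659.83 -122.14    9.36] cost 0.037 t 3.7167
```

View pics/w_box.png

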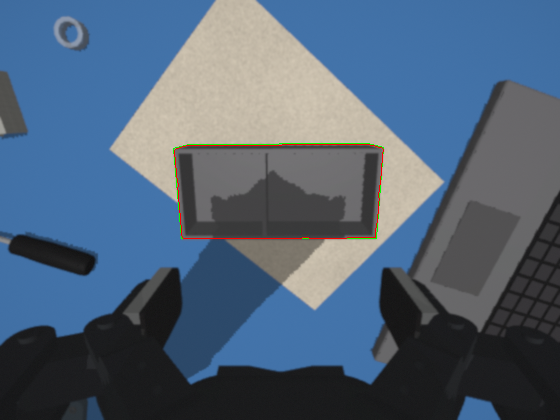

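View pics/w_mot.png

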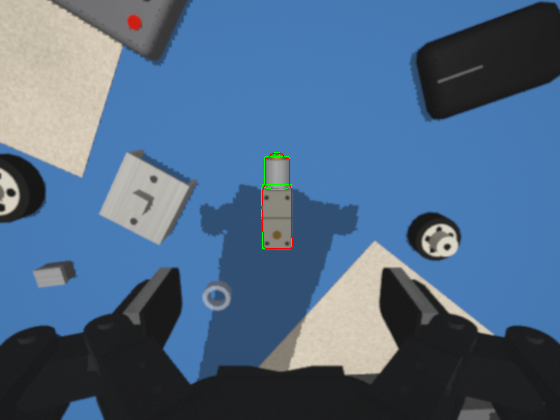

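Run:
```python
from h import *
def st(m):
    s=ctrl.sense(); print(m,np.round(s['ee_pos'],4),'F',np.round(s['wrist_force'],1),'gap',round(s['finger_gap'],3),'t',round(s['t'],2))
mx,my,yw=.6598,-.1221,9.36
d=np.array([np.cos(np.radians(yw)),np.sin(np.radians(yw))]); g=np.array([mx,my])-.003*d
th=yw-90
ctrl.reach(np.r_[g,.06],ori(th)); st('pre')
ctrl.move_linear(np.r_[g,.008],rate=.1); st('down')
effector.grab(); st('grab')
ctrl.move_linear(np.r_[g,.15],rate=.2); st('up')
f=grab_frame('wrist'); cv2.imwrite('pics/w_mheld.png',f[:,:,::-1])
```

```text
pre [ 0.6571 -0.1229  0.0605] F [ 0.2 -0.2  0.9] gap 0.998 t 4.3
down [ 0.6574 -0.1227  0.0086] F [0.4 0.5 0.7] gap 1.001 t 4.97
grab [ 0.6572 -0.1226  0.0086] F [-0.9 -0.1  5.8] gap 0.286 t 5.55
up [ 0.656  -0.1224  0.1487] F [ 1.5  0.9 -2.2] gap 0.285 t 6.41
```

View pics/w_mheld.png

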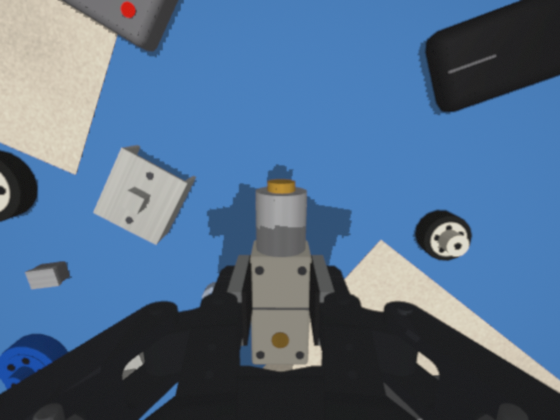

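Motor held squarely: gearbox between the pads at (280,300), can pointing forward. Now placing it in the bay.

```bash
cat >> h.py <<'E'
BX=np.array([.4498,-.3061]); BY=12.37
def inbox(x,y):
    c,s=np.cos(np.radians(BY)),np.sin(np.radians(BY)); return BX+np.array([c*x-s*y,s*x+c*y])/1000
def st(m):
    s=ctrl.sense(); print(m,np.round(s['ee_pos'],4),'F',np.round(s['wrist_force'],1),'gap',round(s['finger_gap'],3),'t',round(s['t'],2))
E
python3 - <<'E'
from h import *
g=inbox(0,-43)
ctrl.reach(np.r_[g,.13],ori(BY)); st('pre')
ctrl.move_linear(np.r_[g,.03],rate=.12); st('low')
print(ctrl.move_linear(np.r_[g,.010],rate=.03,guard=5)); st('down')
effector.open_jaws(); st('open')
ctrl.wait(.2); st('w')
E
```

```text
pre [ 0.4596 -0.3475  0.1298] F [-0.1  0.4 -0.4] gap 0.284 t 8.01
low [ 0.4595 -0.3482  0.0306] F [-0.4  0.3 -1.5] gap 0.285 t 8.99
True
down [ 0.4589 -0.3481  0.0125] F [-1.2  0.6  7.7] gap 0.287 t 9.57
open [ 0.4584 -0.3478  0.0117] F [ 1.4 -1.3 -4.9] gap 0.618 t 9.93
w [ 0.4584 -0.3478  0.0117] F [ 3.  -1.1 -9. ] gap 0.619 t 10.13
```

Run:
```python
from h import *
g=inbox(0,-43)
print(ctrl.move_linear(np.r_[g,.05],rate=.06,guard=35)); st('up1')
ctrl.move_linear(np.r_[g,.2],rate=.2); st('up')
c=inbox(0,-40)
ctrl.reach(np.r_[c,.2],ori(BY-90)); ctrl.wait(.15)
f=grab_frame('wrist'); cv2.imwrite('pics/w_m2.png',f[:,:,::-1])
M['long_motor']=[p+[0,0,.004] for p in M['long_motor']]
look('wrist','long_motor',c,0,0,'w_m3.png',[100],move=False); print(c*1000); st('')
```

```text
True
up1 [ 0.4583 -0.3478  0.0116] F [ 0.7 -0.3  2.2] gap 0.619 t 10.34
up [ 0.4583 -0.3478  0.1988] F [ 0.4 -0.2  0.4] gap 0.999 t 11.43
long_motor score 0.96 [ 458.84 -347.43  102.04] cost 0.056 t 12.8583
[ 458.36895653 -345.17138318]
 [ 0.4583 -0.3452  0.1999] F [ 0.2 -0.1 -0.5] gap 0.998 t 12.96
```

View pics/w_m3.png

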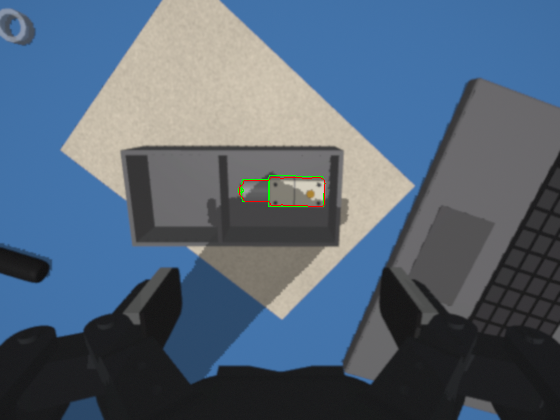

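Motor lies flat and lengthwise in the longer bay at (285,191), within about 2.5 mm of centre. Now the wide bracket.

Run:
```python
from h import *
r=look('wrist','wide_bracket',(.648,-.010),-20,.16,'w_br.png',[-20])
v=r[0]; g=v[:2]/1000; th=v[2]
ctrl.reach(np.r_[g,.09],ori(th)); st('pre')
ctrl.move_linear(np.r_[g,.0355],rate=.1); st('down')
effector.grab(); st('grab')
ctrl.move_linear(np.r_[g,.16],rate=.2); st('up')
f=grab_frame('wrist'); cv2.imwrite('pics/w_brheld.png',f[:,:,::-1])
```

```text
wide_bracket score 0.55 [646.21 -10.55 -20.45] cost 0.015 t 14.55
pre [ 0.6458 -0.0107  0.0898] F [ 0.4 -0.2  0.5] gap 0.999 t 15.03
down [ 0.6467 -0.0104  0.0362] F [ 0.8 -0.  -0.5] gap 1.003 t 15.72
grab [ 0.6462 -0.0106  0.0357] F [-0.9  0.   3. ] gap 0.137 t 16.38
up [ 0.6455 -0.0107  0.1588] F [-0.9 -0.  -1.1] gap 0.138 t 17.16
```

View pics/w_br.png

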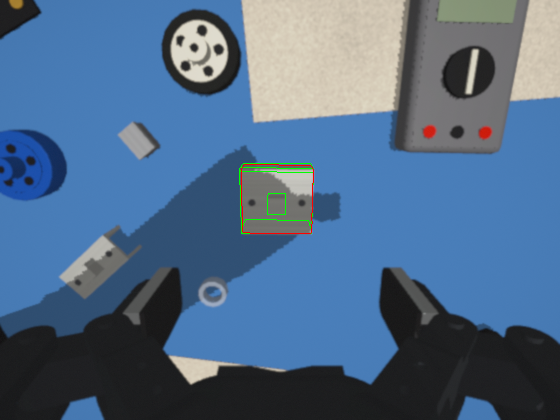

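View pics/w_brheld.png

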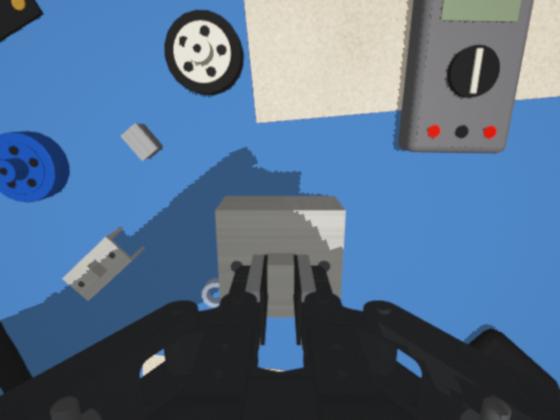

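Run:
```python
import cv2
a=cv2.imread('pics/w_brheld.png')[170:330,190:370]; cv2.imwrite('pics/z1.png',cv2.resize(a,None,fx=4,fy=3.7,interpolation=2))
```

```text
(no output)
```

View pics/z1.png

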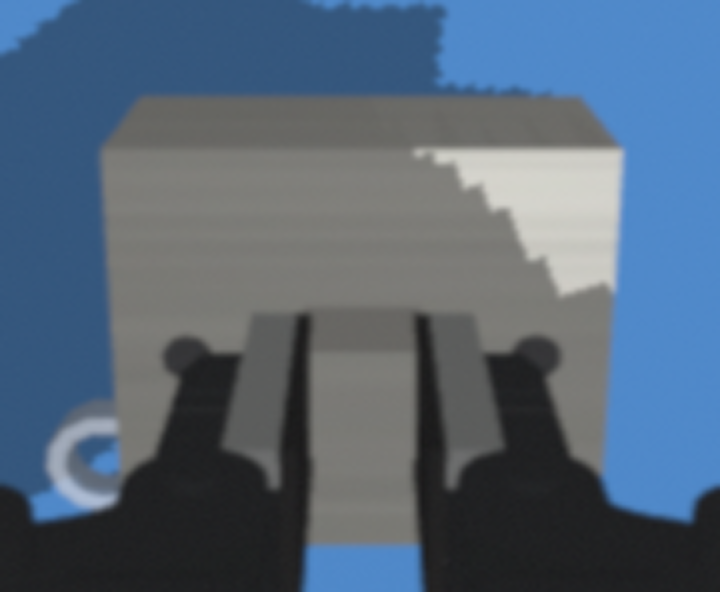

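The solid leg faces the camera, so the channel runs along the jaws as fitted. Placing the bracket over the motor.

Run:
```python
from h import *
g=inbox(0.3,-41)
ctrl.reach(np.r_[g,.15],ori(BY-90)); ctrl.wait(.1); st('pre')
ctrl.move_linear(np.r_[g,.06],rate=.12); st('low')
print(ctrl.move_linear(np.r_[g,.037],rate=.03,guard=5)); st('down')
effector.open_jaws(); ctrl.wait(.1); st('open')
ctrl.move_linear(np.r_[g,.2],rate=.2); st('up')
ctrl.wait(.1)
M['wide_bracket']=[p+[0,0,.004] for p in M['wide_bracket']]
look('wrist','wide_bracket',inbox(0,-40),0,0,'w_br3.png',[-78],move=False); print(inbox(0,-40)*1000,BY-90)
```

```text
pre [ 0.4602 -0.3446  0.15  ] F [ 0.3  0.7 -0.4] gap 0.133 t 18.74
low [ 0.4593 -0.3463  0.0605] F [-0.5  0.8 -0.1] gap 0.139 t 19.64
True
down [ 0.4586 -0.3458  0.0396] F [-0.3  1.6  6.1] gap 0.137 t 20.29
open [ 0.4583 -0.3457  0.0393] F [-0.7 -0.2  1.3] gap 1.0 t 21.1
up [ 0.4583 -0.3457  0.199 ] F [-0.6  0.1  0.1] gap 0.997 t 22.05
wide_bracket score 0.86 [ 460.57 -347.26  -77.39] cost 0.017 t 22.15
[ 458.36895653 -345.17138318] -77.63
```

View pics/w_br3.png

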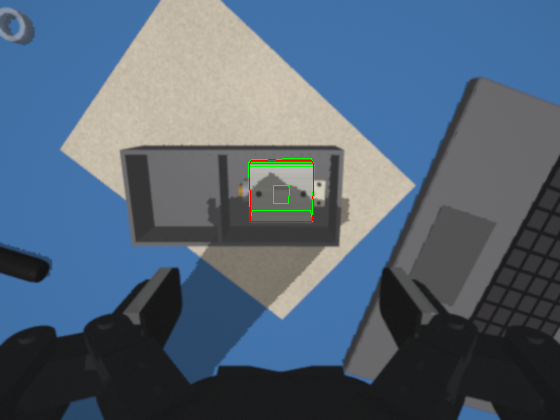

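Bracket straddles the motor at (281,190), with both motor ends showing and the feet at floor height. Next the large wheel.

Run:
```python
from h import *
r=look('wrist','large_wheel',(.6297,.1229),0,.16,'w_wh.png',[0],yaw=False)
v=r[0]; g=v[:2]/1000
ctrl.reach(np.r_[g,.08],ori(0)); st('pre')
ctrl.move_linear(np.r_[g,.0300],rate=.1); st('down')
effector.grab(); st('grab')
ctrl.move_linear(np.r_[g,.16],rate=.2); st('up')
f=grab_frame('wrist'); cv2.imwrite('pics/w_whheld.png',f[:,:,::-1])
```

```text
large_wheel score 0.8 [630.72 120.09  -1.38] cost 0.028 t 24.2167
pre [0.6305 0.1201 0.08  ] F [ 0.2 -0.3  1.1] gap 1.001 t 24.73
down [0.6311 0.1204 0.0306] F [ 0.1 -0.2  0.2] gap 0.998 t 25.38
grab [0.6309 0.1201 0.0304] F [-0.7 -1.   5.4] gap 0.168 t 26.05
up [0.63   0.1197 0.1588] F [-0.5 -0.6 -0.8] gap 0.167 t 26.85
```

View pics/w_wh.png

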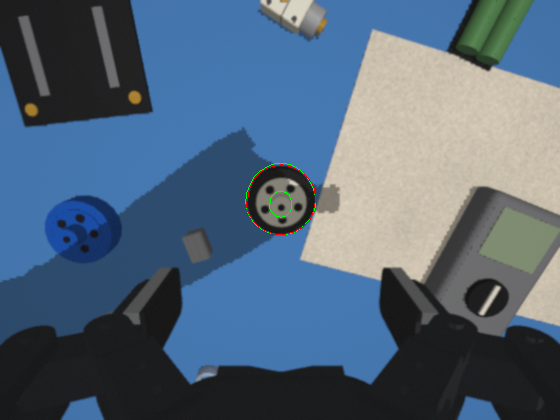

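View pics/w_whheld.png

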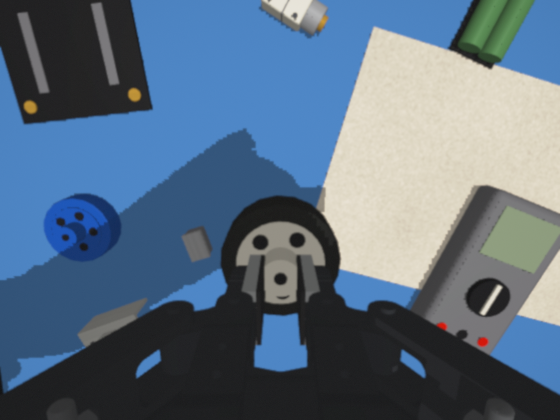

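Wheel held by the hub at (281,270), level. Placing it in the shorter bay.

Run:
```python
from h import *
g=inbox(0.5,53.5)
ctrl.reach(np.r_[g,.15],ori(BY)); ctrl.wait(.1); st('pre')
ctrl.move_linear(np.r_[g,.055],rate=.12); st('low')
print(ctrl.move_linear(np.r_[g,.031],rate=.03,guard=4)); st('down')
effector.open_jaws(); ctrl.wait(.1); st('open')
ctrl.move_linear(np.r_[g,.08],rate=.1); st('up1')
c=inbox(0,0)
ctrl.reach(np.r_[c,.22],ori(BY-90)); ctrl.wait(.2); st('up')
look('wrist','kit_box',c,0,0,'w_bx2.png',[12],move=False)
for k in ('large_wheel','wide_bracket'):
    M[k]=[p+[0,0,.004] for p in M[k]]
    look('wrist',k,inbox(0,54) if k[0]=='l' else inbox(0,-40),0,0,'w_%s4.png'%k,[-78] if k[0]=='w' else [0],yaw=k[0]=='w',move=False)
print(inbox(0,54),inbox(0,-40))
```

```text
pre [ 0.4398 -0.2527  0.1501] F [ 0.1 -0.1  0. ] gap 0.167 t 28.55
low [ 0.4392 -0.2537  0.0555] F [0.1 0.7 0.7] gap 0.168 t 29.49
True
down [ 0.4386 -0.2537  0.0343] F [-0.4  0.2  5.2] gap 0.168 t 30.15
open [ 0.4378 -0.2537  0.0336] F [  2.2  -2.3 -16.4] gap 0.646 t 30.72
up1 [ 0.4388 -0.2539  0.08  ] F [0.1 0.1 1.2] gap 1.0 t 31.32
up [ 0.4494 -0.3058  0.2191] F [ 0.8  0.4 -0.2] gap 0.999 t 32.54
kit_box score 0.8 [ 449.43 -306.24   12.38] cost 0.528 t 32.5417
large_wheel score 0.87 [ 439.06 -254.74    4.13] cost 0.07 t 32.6417
wide_bracket score 0.64 [ 460.   -347.22  -77.81] cost 0.016 t 32.7417
[ 0.43823191 -0.25335363] [ 0.45836896 -0.34517138]
```

View pics/w_large_wheel4.png

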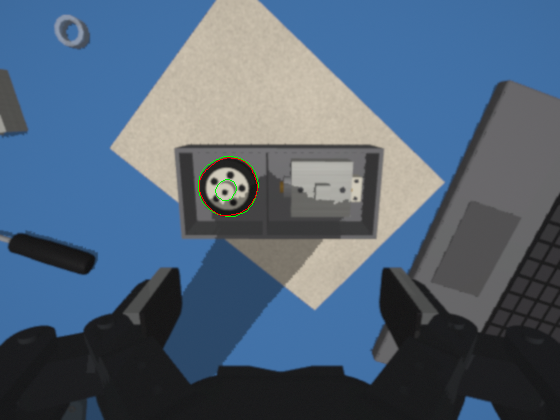

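Wheel lies flat in the shorter bay, about 1.6 mm from centre, with the bracket unchanged. Now the deck plate.

Run:
```python
from h import *
r=look('wrist','deck_plate',(.454,.2975),-84,.22,'w_dp.png',[6])
st('')
```

```text
deck_plate score 0.66 [452.92 296.35   6.04] cost 0.013 t 35.15
 [0.4543 0.297  0.22  ] F [-0.5 -0.2  0.3] gap 0.995 t 35.25
```

View pics/w_dp.png

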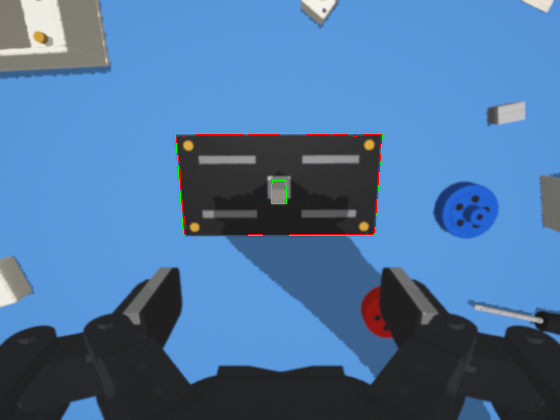

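Run:
```python
from h import *
g=np.array([.45292,.29635]); th=6.04-90
ctrl.reach(np.r_[g,.09],ori(th)); st('pre')
ctrl.move_linear(np.r_[g,.020],rate=.1); st('down')
effector.grab(); st('grab')
ctrl.move_linear(np.r_[g,.18],rate=.15); ctrl.wait(.1); st('up')
f=grab_frame('wrist'); cv2.imwrite('pics/w_dpheld.png',f[:,:,::-1])
```

```text
pre [0.4533 0.2968 0.0906] F [0.2 0.3 0.9] gap 1.002 t 35.83
down [0.4533 0.2967 0.0206] F [ 0.2 -0.2  0. ] gap 1.0 t 36.68
grab [0.4531 0.2965 0.0203] F [-0.2 -0.4  4.6] gap 0.15 t 37.34
up [0.4525 0.296  0.1791] F [ 0.7  0.  -1.1] gap 0.153 t 38.66
```

View pics/w_dpheld.png

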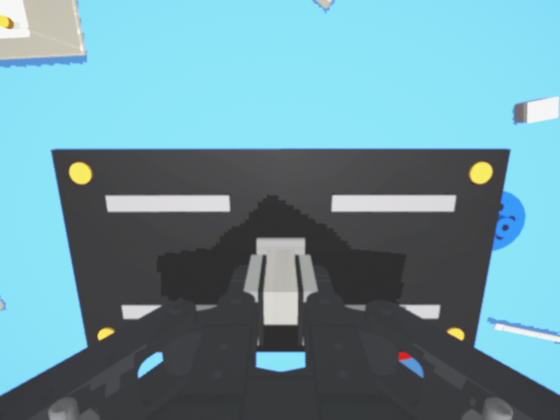

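Run:
```python
from h import *
s=ctrl.sense(); C=campose('wrist',s); p=s['ee_pos']
for dy in (0,.002):
    q=pose(np.array([[.056,-.108,.004],[.056,.108,.004],[.056,-.108,0],[.056,.108,0],[-.007,-.007,.05],[-.007,.007,.05],[.007,-.007,.05],[.007,.007,.05]]),[p[0],p[1]+dy,np.radians(6.04)],p[2]-.0203)
    print(np.round(proj(q,C),1))
a=cv2.imread('pics/w_dpheld.png').astype(int)
for r in (155,160,200):
    row=a[r,:,2]+a[r,:,1]; x=np.nonzero(row<200)[0]; print(r,x.min(),x.max())
for c in (150,280,400):
    col=a[:,c,2]+a[:,c,1]; print(c,np.nonzero(col<200)[0].min())
```

```text
[[507.3 148.4]
 [ 46.1 148.3]
 [501.9 147.7]
 [ 51.7 147.6]
 [294.2 323.8]
 [258.  323.8]
 [294.7 291.2]
 [257.4 291.3]]
[[503.2 147.9]
 [ 41.8 147.8]
 [497.8 147.2]
 [ 47.5 147.1]
 [289.1 323.3]
 [252.9 323.3]
 [289.4 290.7]
 [252.  290.8]]
155 53 508
160 53 507
200 61 502
150 150
280 150
400 149
```

The held plate shows a wrist-camera bias of about 1.8 mm along the jaw axis, which agrees with the earlier placements. I correct the box centre for it and place the plate.

Run:
```python
from h import *
g=np.array([.4492,-.3044])
ctrl.reach(np.r_[g,.17],ori(BY-90)); ctrl.wait(.15); st('pre')
ctrl.move_linear(np.r_[g,.085],rate=.1); ctrl.wait(.1); st('low')
e=g-ctrl.sense()['ee_pos'][:2]; print(e*1000)
f=grab_frame('scene'); cv2.imwrite('pics/sc_low.png',f[:,:,::-1])
print(ctrl.move_linear(np.r_[g+e,.069],rate=.02,guard=4)); st('down')
f=grab_frame('scene'); cv2.imwrite('pics/sc_dn.png',cv2.resize(f[100:210,80:260,::-1],None,fx=4,fy=4))
```

```text
pre [ 0.4498 -0.3036  0.1701] F [ 0.9  0.2 -1.4] gap 0.151 t 41.01
low [ 0.4496 -0.3046  0.0857] F [ 0.5 -0.  -1.7] gap 0.151 t 42.11
[-0.41073945  0.24453464]
True
down [ 0.4488 -0.3042  0.0723] F [-0.4  0.5  5.8] gap 0.151 t 42.78
```

View pics/sc_dn.png

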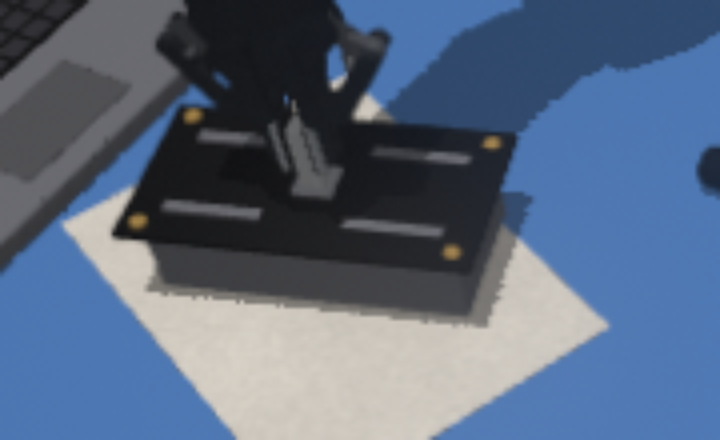

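```bash
python3 - <<'E'
from h import *
effector.open_jaws(); ctrl.wait(.1); st('open')
p=ctrl.sense()['ee_pos']
ctrl.move_linear(np.r_[p[:2],.18],rate=.15); 
ctrl.reach(np.array([.50,.1,.25]),ori(-60)); ctrl.wait(.1); st('away')
for n in('top','scene'):
    f=grab_frame(n); cv2.imwrite('pics/e_%s.png'%n,f[:,:,::-1]); C=campose(n)
    b=pick(n,'deck_plate',proj([.4495,-.305,.055],C)[0],25)
    print(n,None if b is None else (b[2],fit('deck_plate',[(b[1],C)],(.4495,-.305),z0=.052,yaws=[12])))
E
python3 -c "
import cv2;a=cv2.imread('pics/e_top.png')[190:310,370:520];b=cv2.imread('pics/e_scene.png')[110:220,90:240];a=cv2.resize(a,(390,400));b=cv2.resize(b,(400,400))
cv2.imwrite('pics/e_c.png',cv2.hconcat([a,b]))"
```

```text
open [ 0.4483 -0.304   0.0719] F [0.5 0.2 0.2] gap 0.999 t 43.63
away [0.5002 0.0985 0.2496] F [ 0.   0.9 -0.4] gap 1.004 t 46.12
top (0.72, (array([ 449.15644937, -303.16039053,   12.51029162]), np.float64(0.02558060371805993)))
scene (0.66, (array([ 451.08542817, -306.40152103,   12.1649654 ]), np.float64(0.027725739977519672)))
```

View pics/e_c.png

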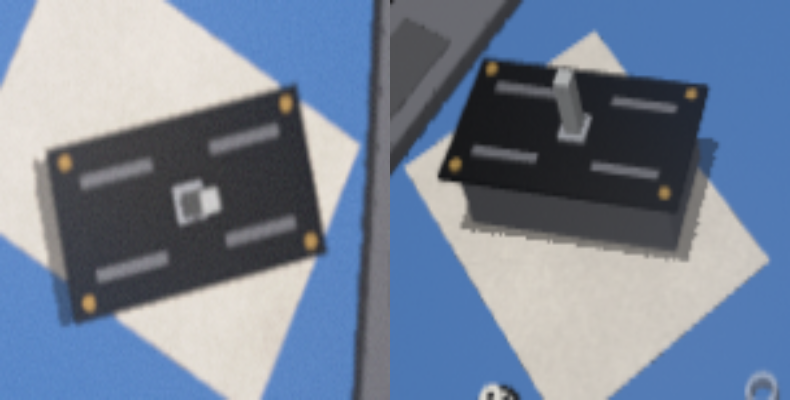

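View pics/e_top.png

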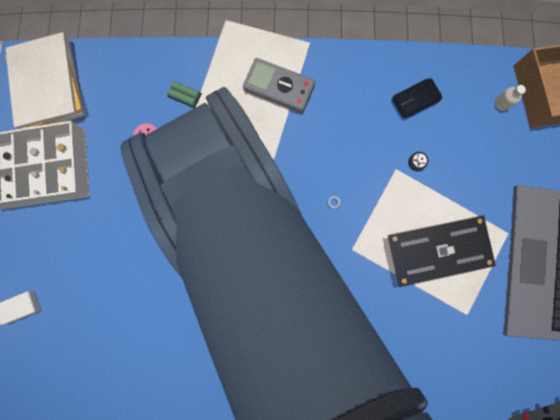

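Against the same cameras' earlier box fits, the plate is within 1 mm and 0.3°, and lies flat. Handing in.

```bash
python3 -c "
from h import *
st('end'); print(job.finish_job())"
```

```text
end [0.5001 0.0994 0.2499] F [-0.2 -0.9 -0.6] gap 1.003 t 46.33
the job is handed in; nothing more can be done
None
```

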